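Unclip the round movement from its test dock

ROBOT

A 6-joint arm with a two-finger parallel gripper is mounted at the origin on the work surface. World frame = base frame: x ahead of the robot, y to its left, z up, the work surface at z = 0. Lengths are in mm, angles in rad, forces in N, time in s.
With the tool pointing down it reaches from about 400 to 925 mm from the base axis. Payload 3.4 kg.
Tool frame: the origin (TCP) lies at the very end of the fingers, on their centre line; the grasp point (between the pads) lies 19 mm behind it; z points along the fingers, x is the direction in which the jaws open and shut, and the axes are right-handed (so a half turn about z gives the same grasp; the last joint's range is limited). The gripper opens to 85 mm and grips with 20 to 120 N. Pads are 22 mm wide; open, the fingers measure 114 mm over their backs; the gripper's body (76 mm by 85 mm) begins 54 mm behind the grasp point. The pads swing forward as they close: fully open they stand 13 mm farther back than shut.
Start: joints at [1.179, 0.307, 1.506, -0, 1.328, -0.073], TCP at [180.244, 546.025, 231.305] pointing down, gripper open.
Joint ranges: [-3.12, 3.12], [-1.05, 2.28], [0.14, 2.33], [-1.42, 4.57], [0.1, 2.73], [-2.68, 2.68]. Speed limits (rad/s): [2.57, 2.57, 3.14, 3.14, 3.14, 3.14].

INTERFACE

Orientations are given as a unit quaternion [x, y, z, w].
In Python, from rig import ctrl, vision gives the robot as it stands.
- The arm moves only by the tool drive_tool, never from a script. Its argument "rows" is a list of rows, each a list of 3 entries, a list of its own where there are three numbers: the closure, from -1 (fully open) to 1 (shut), then the shift along the world's x, y, z scaled (see below), then the turn, a rotation vector about the world's x, y, z scaled (see below). In form: [[gripper, [dx, dy, dz], [ax, ay, az]], ...]. A call has 1 to 10 rows; each row is the pose to reach, as a shift and turn from the pose measured when the call began, turning the shorter way round; what a row does not reach only later rows make up. The controller multiplies each number of a shift by 0.25 m and each number of a turn by 180 degrees. A row lasts 1/8 s, in which the tool goes at most 62.5 mm and 10.7 degrees, less where a joint would pass 70% of its speed; a pose out of reach is approached as far as the arm can. A call with a number of a shift or a turn outside -1 to 1 is refused whole. A call with a gripper value outside its range is refused whole. The fingers move at their own pace and stop on an object; the grip force is fixed at half the most. Time passes only in rows, so rows that repeat a pose let the fingers close. It gives the time, the measured TCP pose, the force and the opening at its end, in the units of the state.
- ctrl.get_state(): the state, without advancing time (a new reading comes with each control period).
- vision.camera(name): name is "side" or "top"; returns a dict with "image" (420x560x3 uint8, red, green, blue), "K" (3x3 intrinsics, pixels), "k1" (the pictures are not rectified: a ray, as slopes to the right and down, at radius r is drawn at 1 + k1 r^2 times it, then the intrinsics apply), "R" (3x3) and "t" (3): a world point X has camera coordinates R X + t. Camera axes: x right, y down, z forward; pixel columns grow to the right and rows downward; lengths in mm; the calibration is good to about 2 mm. A picture is of the moment at which its call begins. There is no depth.
- ctrl.hand_in(): hands the job in, once; it reports no verdict.
The state is a dict: "time_s": time; "qpos": joint angles; "joint_vel": joint speeds; "joint_efforts": joint torques, N m; "tool_pos": TCP position; "tool_rot": TCP orientation; "force": force on the tool from outside, world axes, zero at the start; "torque": the same for the moment, N m; "grip_width": finger opening in mm.
Only numpy, scipy, OpenCV 4.12 (cv2) and the standard library are available. Lean on these libraries where they do the work, as an engineer would, in place of code of your own. Each camera call takes 0.05 s, during which the arm holds its last target. There are 200 camera calls.

TASK

Two watch movements sit snapped into test docks on the bench. Take out the carrier with the round movement by pinching its two side tabs together until they let go, lift it straight out, and set it down upright on the round cork mat without dropping it. Leave the carrier with the rectangular movement snapped in its dock.

Things in the scene. Friction and masses are not known exactly. Their poses are not given: they have to be found in the camera images.
- round_carrier: Black carrier (0.1 kg) with a round brass movement 29 mm wide. Origin: centre of underside, z up, y from tab to tab. Foot 44 (x) x 51 (y) mm; core and movement up to z 30 mm. A sprung tab at each y side, 5 mm thick, 20 mm wide in x, top at z 58 mm: 51 mm over outer faces. Snapped into a fixed grey dock 74 x 100 mm, turned alike; dock top flat at carrier z 24 mm, so 34 mm of tab to grip.
- square_carrier: The other carrier, alike in all but its long rectangular brass movement, 42 (x) x 19 mm; snapped into a like dock of its own. Same origin and axes. To be left alone. Both docks: block 30 mm high on the bench, floor of the well (the carrier's underside) 6 mm above the bench, 1 mm play all round.
- mat: Round cork mat, 160 mm across, 4 mm thick, fixed flat on the bench. Origin: centre of its underside, z up.
- round_carrier_left (a joint): Inward slide of the round carrier's tab at its +y side: 0 m at rest, 0.005 m fully in (2 N to start, 5 N at the end, then a rigid stop: 41 mm over both tabs). A barb low on the tab catches under the dock's lip and is free from 0.003 m on; with both pinched in, the carrier lifts straight up, 24 mm to clear the dock.
- round_carrier_right (a joint): The same for the tab at its -y side; both must be in at once. Let go, they spring out again.

How it is judged:
By the outcome, as a careful person would: the job done as asked, in the order asked, and still so for the second after the job is handed in, with the robot touching nothing.
It also fails if it takes over 40 s, if anything falls off the work surface, if the arm or the gripper's body presses on something with over 40 N, if the wrist force passes 120 N, or if a joint passes its speed limit or range.

## Working session

There is one attempt and no reset: what is moved stays moved. The work goes in short steps, Python scripts to look and compute and a tool call to move; the robot and the scene stay as the last step left them, time stands still between calls to the robot, and variables do not carry over. Pictures are saved under pics/ and viewed, about 8 in all and at most 12, crops included, and the job is handed in when it is done.

Besides the shell and the picture viewer there is one more tool, called after ">>>" as a command line: name --argument value ..., lists and objects as JSON in quotes. drive_tool: Moves the arm, as the interface text tells. Shifts and turns lie within -1 to 1; 1 stands for 0.25 m of shift or 180 degrees of turn. Its arguments: {"type":"object","properties":{"rows":{"type":"array","items":{"type":"array"}}},"required":["rows"]}

```bash
mkdir -p pics; cat > h.py <<'E'
import numpy as np, cv2
from rig import ctrl, vision
def ray(c,u,v):
    K=np.array(c["K"]);R=np.array(c["R"]);t=np.array(c["t"])
    d=cv2.undistortPoints(np.array([[[u,v]]],float),K,np.array([c["k1"],0,0,0,0],float),
      ) [0,0]
    # model: drawn = s*(1+k1 r^2), same as cv2
    return -R.T@t, R.T@np.array([d[0],d[1],1])
def onz(c,u,v,z):
    o,d=ray(c,u,v); return o+d*(z-o[2])/d[2]
def proj(c,X):
    K=np.array(c["K"]);R=np.array(c["R"]);t=np.array(c["t"])
    p=cv2.projectPoints(np.array(X,float).reshape(-1,1,3),cv2.Rodrigues(R)[0],t.astype(float),K,np.array([c["k1"],0,0,0,0],float))[0]
    return p[:,0]
def snap(n,f):
    c=vision.camera(n); cv2.imwrite(f"pics/{f}.png",cv2.cvtColor(c["image"],cv2.COLOR_RGB2BGR)); return c
E
python3 - <<'E'
from h import *
for n in("top","side"):
    c=snap(n,n+"0"); print(n,np.round(-np.array(c["R"]).T@np.array(c["t"])),c["K"][0][0],c["k1"],np.round(c["R"],2).tolist())
print(ctrl.get_state())
E
```

```text
top [481.  25. 693.] 380.595123310539 -0.02878042081253792 [[0.03, -1.0, 0.01], [-0.99, -0.03, -0.15], [0.15, -0.01, -0.99]]
side [ 245. -674.  557.] 498.34150239465504 -0.13505580800107084 [[0.91, -0.42, -0.01], [-0.24, -0.51, -0.83], [0.34, 0.75, -0.56]]
{'time_s': 0.1, 'qpos': array([ 1.17851342e+00,  3.07495370e-01,  1.50753884e+00, -2.58274917e-06,
        1.32840226e+00, -7.35225958e-02]), 'joint_vel': array([ 0.00014718,  0.00012752, -0.00374687, -0.00089551, -0.00046013,
       -0.00046292]), 'joint_efforts': array([-4.62694043e-04, -4.58530569e+01, -2.52604598e+01, -2.53495982e-04,
        5.61455279e-03, -6.83789111e-06]), 'tool_pos': array([179.99603316, 545.44329162, 230.47624567]), 'tool_rot': array([ 8.10366539e-01,  5.85922539e-01, -7.84087496e-04,  4.84896778e-04]), 'force': array([-0.75160633, -0.76629124,  0.33664761]), 'torque': array([ 0.01277192,  0.01748756, -0.01448704]), 'grip_width': 85.24051301068373}
```

View pics/top0.png

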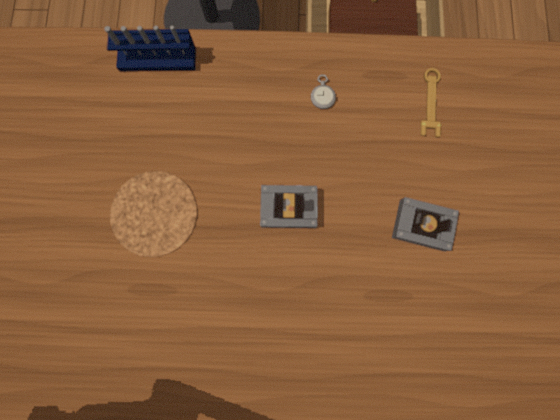

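View pics/side0.png

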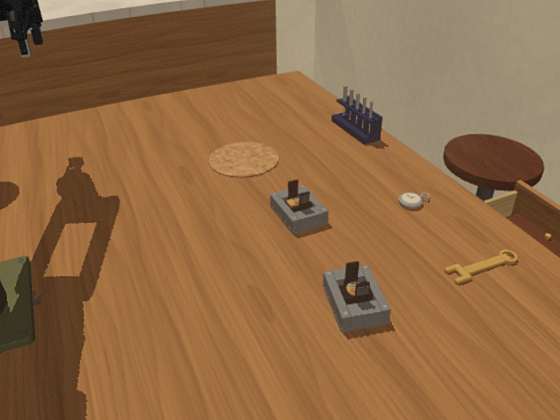

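The top view shows the mat at (153,213), the rectangular movement's dock at (289,206) and the round movement's dock at (428,224), turned slightly. The side view shows the round one at (356,296). A pocket watch and a wrench lie nearby.

```bash
python3 - <<'E'
from h import *
out=[]
for n,roi in(("top",(385,190,470,260)),("side",(315,255,395,335))):
    c=vision.camera(n); im=c["image"]; x0,y0,x1,y1=roi
    hsv=cv2.cvtColor(im,cv2.COLOR_RGB2HSV)
    for nm,m in (("dock",((hsv[...,1]<60)|(hsv[...,2]<45))),("brass",(hsv[...,1]>110)&(hsv[...,2]>140)&(hsv[...,0]<25))):
        k=np.zeros(m.shape,np.uint8); k[y0:y1,x0:x1]=m[y0:y1,x0:x1]*255
        cs=cv2.findContours(k,0,2)[0]; b=max(cs,key=cv2.contourArea)
        r=cv2.minAreaRect(b); print(n,nm,r)
        if n=="top" and nm=="dock":
            q=np.array([onz(c,*p,30)[:2] for p in cv2.boxPoints(r)]); print(q.round(1).tolist(),q.mean(0), np.linalg.norm(q-np.roll(q,1,0),axis=1))
        if nm=="brass":
            print(onz(c,*r[0],36))
    out.append(cv2.resize(cv2.cvtColor(im[y0:y1,x0:x1],cv2.COLOR_RGB2BGR),(400,400*(y1-y0)//(x1-x0)),interpolation=cv2.INTER_CUBIC))
    if n=="top":
        m=((hsv[...,0]<25)&(hsv[...,2]>125)).astype(np.uint8)*255; k=np.zeros_like(m); k[165:262,104:204]=m[165:262,104:204]
        k=cv2.morphologyEx(k,cv2.MORPH_OPEN,np.ones((3,3)));k=cv2.morphologyEx(k,cv2.MORPH_CLOSE,np.ones((7,7)))
        b=max(cv2.findContours(k,0,2)[0],key=cv2.contourArea); e=cv2.fitEllipse(b); print("mat",e,onz(c,*e[0],4))
h=max(o.shape[0] for o in out)
cv2.imwrite("pics/crop1.png",np.hstack([cv2.copyMakeBorder(o,0,h-o.shape[0],0,0,0) for o in out]))
E
```

```text
top dock ((425.7647705078125, 223.94119262695312), (61.118980407714844, 41.71612548828125), 14.03624439239502)
[[539.2, -163.3], [611.9, -182.7], [588.1, -288.7], [515.8, -267.6]] [ 563.75787822 -225.58774247] [106.85434749  75.24415651 108.69348368  75.25914832]
top brass ((427.0, 210.0), (40.0, 84.0), 90.0)
[ 587.46927794 -226.14646839   36.        ]Traceback (most recent call last):
  File "<stdin>", line 18, in <module>
cv2.error: OpenCV(4.12.0) /io/opencv/modules/imgproc/src/shapedescr.cpp:361: error: (-201:Incorrect size of input array) There should be at least 5 points to fit the ellipse in function 'fitEllipseNoDirect'
```

```bash
python3 - <<'E'
from h import *
out=[]
t=cv2.imread("pics/top0.png"); s=cv2.imread("pics/side0.png")
f=lambda im,x,y,w:cv2.resize(im[y:y+w,x:x+w],(400,400),interpolation=cv2.INTER_CUBIC)
cv2.imwrite("pics/crop1.png",np.hstack([f(t,388,184,80),f(s,316,254,80)]))
c=vision.camera("top")
lab=cv2.cvtColor(c["image"],cv2.COLOR_RGB2LAB); L=cv2.GaussianBlur(lab,(0,0),2)[...,0]
r=L[160:266,100:210]; th,k=cv2.threshold(r,0,255,cv2.THRESH_OTSU)
b=max(cv2.findContours(k,0,2)[0],key=cv2.contourArea); e=cv2.fitEllipse(b); p=(e[0][0]+100,e[0][1]+160); print("mat",p,e[1],onz(c,*p,4))
E
```

```text
mat (152.2331771850586, 214.0064353942871) (81.61860656738281, 86.00466918945312) [571.63671246 266.26346478   4.        ]
```

View pics/crop1.png

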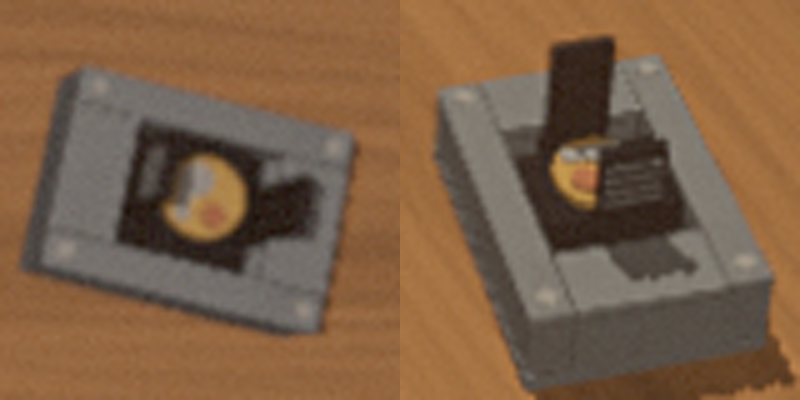

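The crops show the round dock's four corner screws. In the top crop they are at about (100,87), (335,147), (304,311) and (66,248). In the side crop (the right half) they are at about (65,96), (250,68), (345,262) and (145,296). The tabs stand along the long axis.

```bash
python3 - <<'E'
from h import *
T=vision.camera("top");S=vision.camera("side")
a=np.array([(100,87),(335,147),(304,311),(66,248)])/5-.4+[388,184]
b=np.array([(65,96),(250,68),(345,262),(145,296)])/5-.4+[316,254]
# side order: far-left,far-right,near-right,near-left -> match by z=30 cast
A=np.array([onz(T,*p,30) for p in a]);B=np.array([onz(S,*p,30) for p in b])
B=np.array([B[np.argmin(np.linalg.norm(B-x,axis=1))] for x in A])
for n,Q in(("top",A),("side",B)):
    Q=Q[:,:2];d=Q[[1,2]].mean(0)-Q[[0,3]].mean(0); e=Q[[0,1]].mean(0)-Q[[2,3]].mean(0)
    print(n,Q.round(1).tolist(),Q.mean(0),np.linalg.norm(d),np.linalg.norm(e),"angles of y axis(-d), x(e):",np.degrees(np.arctan2(-d[1],-d[0])),np.degrees(np.arctan2(e[1],e[0])))
print("brass",onz(T,205/5-.4+388,197/5-.4+184,36))
# mat side check
L=cv2.GaussianBlur(cv2.cvtColor(S["image"],cv2.COLOR_RGB2LAB),(0,0),1.5)
r=L[135:182,200:290,0];_,k=cv2.threshold(r,0,255,cv2.THRESH_OTSU)
m=max(cv2.findContours(k,0,2)[0],key=cv2.contourArea);e=cv2.fitEllipse(m);print("mat side",e,onz(S,e[0][0]+200,e[0][1]+135,4))
s=ctrl.get_state()
from scipy.spatial.transform import Rotation as Ro
print(Ro.from_quat(s["tool_rot"]).as_matrix().round(3), s["time_s"])
E
```

```text
top [[603.7, -194.0], [584.4, -278.0], [525.9, -264.5], [545.9, -180.7]] [ 564.97293473 -229.29226932] 86.16733011167817 59.68663095849097 angles of y axis(-d), x(e): 76.7765870688637 -12.98335705351731
side [[605.0, -192.8], [584.5, -276.4], [525.7, -262.3], [546.1, -178.7]] [ 565.33960689 -227.57115951] 86.07852327482972 60.54199288530762 angles of y axis(-d), x(e): 76.26727479248586 -13.503285872382325
brass [ 564.48891659 -228.26789628   36.        ]
mat side ((42.818115234375, 23.079177856445312), (32.252803802490234, 68.20806121826172), 86.28703308105469) [572.21614062 264.5770102    4.        ]
[[ 0.313  0.95  -0.   ]
 [ 0.95  -0.313 -0.001]
 [-0.001 -0.    -1.   ]] 0.3
```

>>> drive_tool --rows '[[-1, [1, -1, -0.1], [0, 0, 0.027]], [-1, [1, -1, -0.1], [0, 0, 0.027]], [-1, [1, -1, -0.1], [0, 0, 0.027]], [-1, [1, -1, -0.1], [0, 0, 0.027]], [-1, [1, -1, -0.1], [0, 0, 0.027]], [-1, [1, -1, -0.1], [0, 0, 0.027]], [-1, [1, -1, -0.1], [0, 0, 0.027]]]'

```text
time_s: 1.18
tool_pos: [432.2, 293.6, 205.7]
tool_rot: [0.786, 0.618, -0.0, 0.001]
force: [-0.9, 0.2, 0.3]
grip_width: 85.2
```

>>> drive_tool --rows '[[-1, [0.54, -1, 0], [0, 0, 0]], [-1, [0.54, -1, 0], [0, 0, 0]], [-1, [0.54, -1, 0], [0, 0, 0]], [-1, [0.54, -1, 0], [0, 0, 0]], [-1, [0.54, -1, 0], [0, 0, 0]], [-1, [0.54, -1, 0], [0, 0, 0]]]'

```text
time_s: 1.92
tool_pos: [568.4, 42.3, 205.6]
tool_rot: [0.787, 0.617, -0.0, 0.001]
force: [-0.6, 0.4, 0.3]
grip_width: 85.3
```

>>> drive_tool --rows '[[-1, [0, -1, 0], [0, 0, 0]], [-1, [0, -1, 0], [0, 0, 0]], [-1, [0, -1, 0], [0, 0, 0]], [-1, [0, -1, 0], [0, 0, 0]], [-1, [0, -1, 0], [0, 0, 0]], [-1, [0, -1, 0], [0, 0, 0]]]'

```text
time_s: 2.68
tool_pos: [568.1, -205.9, 205.4]
tool_rot: [0.787, 0.617, 0.0, -0.0]
force: [-0.3, 0.0, 0.4]
grip_width: 85.8
```

>>> drive_tool --rows '[[-1, [-0.012, -0.09, -0.42], [0, 0, 0.002]], [-1, [-0.012, -0.09, -0.42], [0, 0, 0.002]], [-1, [-0.012, -0.09, -0.42], [0, 0, 0.002]], [-1, [-0.012, -0.09, -0.42], [0, 0, 0.002]]]'

```text
time_s: 3.18
tool_pos: [566.3, -226.9, 101.8]
tool_rot: [0.785, 0.62, 0.001, 0.0]
force: [1.5, 0.1, 0.7]
grip_width: 84.9
```

```bash
python3 - <<'E'
from h import *
T=snap("top","t2");S=snap("side","s2");s=ctrl.get_state();print(s["tool_pos"],s["tool_rot"],s["time_s"])
t=cv2.imread("pics/t2.png"); q=cv2.imread("pics/s2.png")
f=lambda im,x,y,w:cv2.resize(im[y:y+w,x:x+w],(400,400),interpolation=cv2.INTER_CUBIC)
cv2.imwrite("pics/crop2.png",np.hstack([f(t,370,164,120),f(q,280,180,160)]))
E
```

```text
[ 567.05793967 -227.89106079  102.9074317 ] [0.78465069 0.61993457 0.00119161 0.00173127] 3.275
```

View pics/crop2.png

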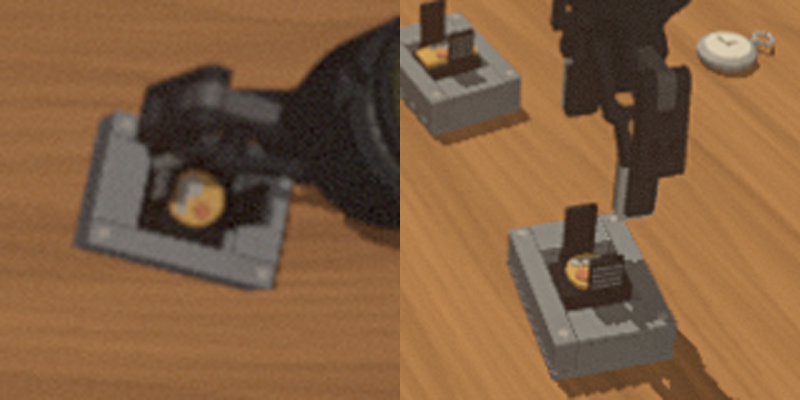

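```bash
python3 - <<'E'
from h import *
c=vision.camera("side");T=vision.camera("top")
a=np.radians(76.5);u=np.array([np.cos(a),np.sin(a),0]);x=np.array([u[1],-u[0],0])
C=np.array([566,-227.5,0]);D=np.array([565.1,-228.4,0])
for nm,P in(("pad+",C+43*u+[0,0,115]),("pad-",C-43*u+[0,0,115]),("tcp",C+[0,0,102]),
 ("tab+ l",D+23*u-10*x+[0,0,64]),("tab+ r",D+23*u+10*x+[0,0,64]),("tab- l",D-23*u-10*x+[0,0,64]),("tab- r",D-23*u+10*x+[0,0,64])):
    print(nm,((proj(c,P)[0]-[280,180])*2.5+[400,0]).round(),((proj(T,P)[0]-[370,164])*3.333).round())
E
```

```text
pad+ [578. 117.] [168. 150.]
pad- [627. 212.] [347. 197.]
tcp [600. 180.] [246. 177.]
tab+ l [566. 208.] [168. 196.]
tab+ r [598. 203.] [176. 158.]
tab- l [590. 260.] [257. 220.]
tab- r [623. 255.] [265. 182.]
```

The tool and tab projections agree with the picture to a few pixels: pads near (580,115) and (630,215), tabs between them. Lowering over the tabs.

>>> drive_tool --rows '[[-1, [-0.006, -0.004, -0.14], [0, 0, 0]], [-1, [-0.006, -0.004, -0.22], [0, 0, 0]], [-1, [-0.006, -0.004, -0.276], [0, 0, 0]], [-1, [-0.006, -0.004, -0.276], [0, 0, 0]], [-1, [-0.006, -0.004, -0.276], [0, 0, 0]]]'

```text
time_s: 4.0
tool_pos: [565.9, -229.7, 34.6]
tool_rot: [0.785, 0.62, 0.001, 0.002]
force: [0.6, 0.5, -0.3]
grip_width: 85.3
```

```bash
python3 - <<'E'
from h import *
for i in range(4):
    s=ctrl.get_state();print(s["tool_pos"],s["tool_rot"],s["force"],s["time_s"])
    S=snap("side","s3")
q=cv2.imread("pics/s3.png")
cv2.imwrite("pics/crop3.png",cv2.resize(q[200:340,290:430],(560,560),interpolation=cv2.INTER_CUBIC))
E
```

```text
[ 565.94973096 -229.66824127   34.6011359 ] [0.78485499 0.61967302 0.00146435 0.00241843] [ 0.62699899  0.46555312 -0.27016768] 4.0
[ 566.00958601 -229.67685125   34.69928193] [0.7848389  0.61969281 0.00152311 0.00253184] [-0.52327358 -0.94220828  0.52678566] 4.05
[ 565.97754319 -229.7018455    34.7438152 ] [0.78483865 0.61969295 0.00152404 0.00257275] [ 0.63169516  0.42299451 -0.4673625 ] 4.1
[ 565.85805061 -229.62796913   34.65286305] [0.78482894 0.61970573 0.00147879 0.00248093] [-0.64315343  0.14539526  0.1674642 ] 4.15
```

View pics/crop3.png

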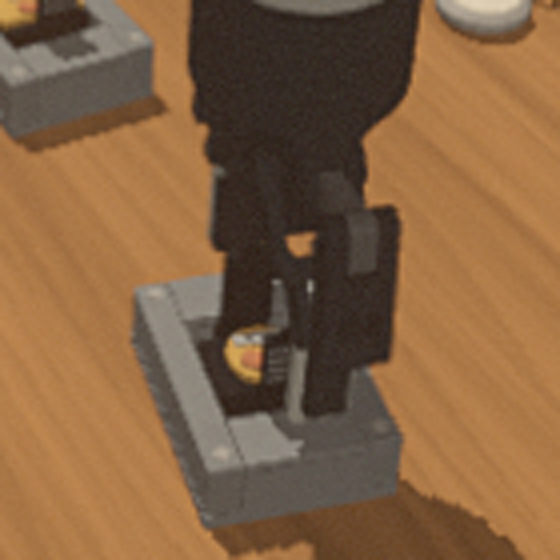

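The fingers straddle both tabs, clear of the dock top. Closing now with a 1 mm centring nudge.

>>> drive_tool --rows '[[-1, [-0.003, 0.004, 0], [0, 0, 0]], [0, [-0.003, 0.004, 0], [0, 0, 0]], [1, [-0.003, 0.004, 0], [0, 0, 0]], [1, [-0.003, 0.004, 0], [0, 0, 0]], [1, [-0.003, 0.004, 0], [0, 0, 0]], [1, [-0.003, 0.004, 0], [0, 0, 0]], [1, [-0.003, 0.004, 0], [0, 0, 0]], [1, [-0.003, 0.004, 0], [0, 0, 0]]]'

```text
time_s: 5.2
tool_pos: [565.4, -228.5, 36.4]
tool_rot: [0.785, 0.62, 0.002, 0.003]
force: [-3.2, 2.9, 12.2]
grip_width: 35.0
```

```bash
python3 - <<'E'
from h import *
T=snap("top","t4");S=snap("side","s4");s=ctrl.get_state();print(s["tool_pos"],s["force"],s["torque"],s["grip_width"])
f=lambda im,x,y,w:cv2.resize(im[y:y+w,x:x+w],(400,400),interpolation=cv2.INTER_CUBIC)
cv2.imwrite("pics/crop4.png",np.hstack([f(cv2.imread("pics/t4.png"),380,174,100),f(cv2.imread("pics/s4.png"),306,235,100)]))
E
```

```text
[ 565.30906324 -228.49045185   36.42083658] [-2.77627493  2.50004273 12.00097334] [0.40287011 0.42038873 0.03470599] 34.929850741399186
```

View pics/crop4.png

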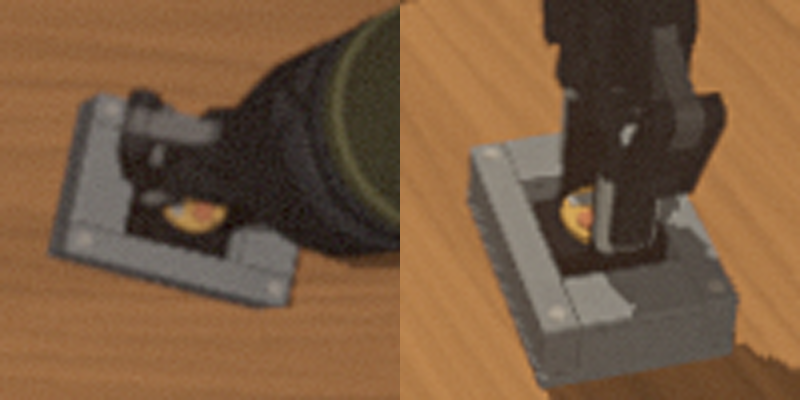

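>>> drive_tool --rows '[[1, [0, 0, 0.01], [0, 0, 0]], [1, [0, 0, 0.02], [0, 0, 0]], [1, [0, 0, 0.03], [0, 0, 0]], [1, [0, 0, 0.03], [0, 0, 0]]]'

```text
time_s: 5.8
tool_pos: [565.3, -228.5, 43.8]
tool_rot: [0.785, 0.62, 0.002, 0.003]
force: [0.3, 0.2, -1.6]
grip_width: 35.0
```

>>> drive_tool --rows '[[1, [0, 0, 0.03], [0, 0, 0]], [1, [0, 0, 0.06], [0, 0, 0]], [1, [0, 0, 0.1], [0, 0, 0]], [1, [0, 0, 0.14], [0, 0, 0]], [1, [0, 0, 0.2], [0, 0, 0]], [1, [0, 0, 0.28], [0, 0, 0]], [1, [0, 0, 0.28], [0, 0, 0]]]'

```text
time_s: 6.68
tool_pos: [566.9, -229.3, 116.3]
tool_rot: [0.785, 0.62, 0.003, 0.005]
force: [-0.2, 0.1, 0.1]
grip_width: 34.7
```

```bash
python3 - <<'E'
from h import *
T=snap("top","t5");S=snap("side","s5");s=ctrl.get_state();print(s["tool_pos"],s["force"],s["torque"],s["grip_width"])
f=lambda im,x,y,w:cv2.resize(im[y:y+w,x:x+w],(400,400),interpolation=cv2.INTER_CUBIC)
cv2.imwrite("pics/crop5.png",np.hstack([f(cv2.imread("pics/t5.png"),380,174,100),f(cv2.imread("pics/s5.png"),290,190,150)]))
E
```

```text
[ 565.35052004 -228.52693132  114.13274269] [ 0.22730261  0.52915627 -1.08284345] [-0.00892447 -0.02691467  0.05339502] 34.659704951322674
```

View pics/crop5.png

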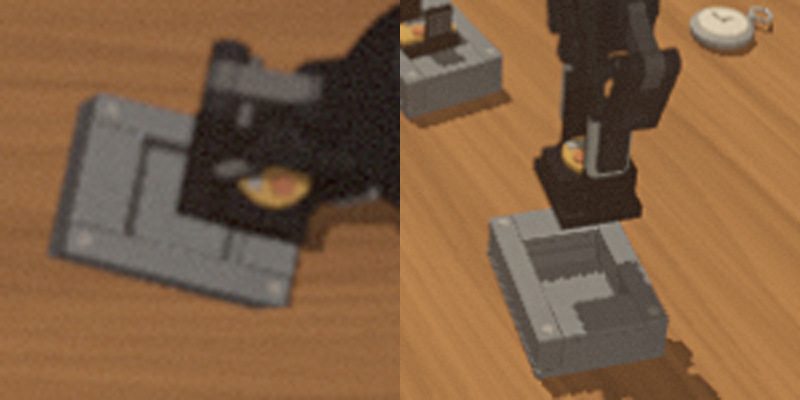

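The carrier is out of its dock and hanging upright, and the dock is empty. Carrying it over the other dock to the mat.

>>> drive_tool --rows '[[1, [0, 0.05, 0.15], [0.001, 0.002, 0]], [1, [0, 0.2, 0.24], [0.001, 0.002, 0]], [1, [0.01, 0.36, 0.24], [0.001, 0.002, 0]], [1, [0.01, 0.52, 0.24], [0.001, 0.002, 0]], [1, [0.01, 0.68, 0.24], [0.001, 0.002, 0]], [1, [0.01, 0.84, 0.24], [0.001, 0.002, 0]], [1, [0.01, 1, 0.24], [0.001, 0.002, 0]]]'

```text
time_s: 7.65
tool_pos: [567.0, 22.8, 173.1]
tool_rot: [0.785, 0.62, -0.0, -0.001]
force: [0.2, 0.4, -2.0]
grip_width: 35.1
```

>>> drive_tool --rows '[[1, [0, 0.16, 0], [0, 0, 0]], [1, [0.01, 0.32, 0], [0, 0, 0]], [1, [0.01, 0.48, 0], [0, 0, 0]], [1, [0.015, 0.64, 0], [0, 0, 0]], [1, [0.015, 0.8, 0], [0, 0, 0]], [1, [0.015, 0.9, -0.04], [0, 0, 0]], [1, [0.015, 0.97, -0.1], [0, 0, 0]], [1, [0.015, 0.97, -0.2], [0, 0, 0]], [1, [0.015, 0.97, -0.2], [0, 0, 0]], [1, [0.015, 0.97, -0.2], [0, 0, 0]]]'

```text
time_s: 8.9
tool_pos: [570.8, 264.8, 122.9]
tool_rot: [0.785, 0.619, -0.001, -0.001]
force: [-0.2, 0.5, -1.0]
grip_width: 34.8
```

>>> drive_tool --rows '[[1, [0, 0, -0.12], [0, 0, 0]], [1, [0, 0, -0.22], [0, 0, 0]], [1, [0, 0, -0.29], [0, 0, 0]], [1, [0, 0, -0.32], [0, 0, 0]], [1, [0, 0, -0.32], [0, 0, 0]]]'

```text
time_s: 9.52
tool_pos: [571.0, 264.7, 43.0]
tool_rot: [0.785, 0.619, -0.001, -0.001]
force: [0.6, 0.0, -1.2]
grip_width: 35.3
```

```bash
python3 - <<'E'
from h import *
S=snap("side","s6");s=ctrl.get_state();print(s["tool_pos"],s["tool_rot"],s["force"],s["grip_width"])
cv2.imwrite("pics/crop6.png",cv2.resize(cv2.imread("pics/s6.png")[80:200,180:310],(780,600)[:2] if 0 else (650,600),interpolation=cv2.INTER_CUBIC))
E
```

```text
[571.37611671 264.93898102  43.45990164] [ 7.85073749e-01  6.19401995e-01 -1.82288607e-04 -5.86013298e-04] [-0.21494391  0.17723624 -1.05453586] 34.91584563211399
```

View pics/crop6.png

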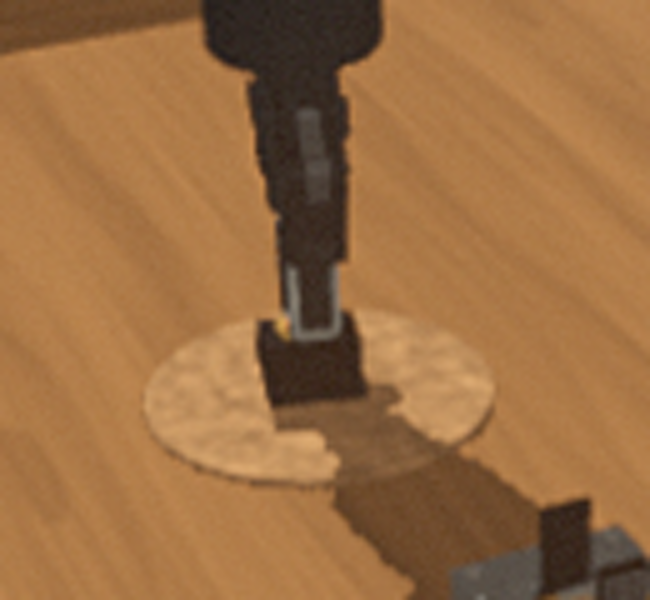

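The carrier hangs upright just above the middle of the mat, its foot at about (315,400) in the crop. Lowering in small steps until it touches.

>>> drive_tool --rows '[[1, [0, 0, -0.01], [0, 0, 0]], [1, [0, 0, -0.018], [0, 0, 0]], [1, [0, 0, -0.025], [0, 0, 0]], [1, [0, 0, -0.03], [0, 0, 0]], [1, [0, 0, -0.03], [0, 0, 0]]]'

```text
time_s: 10.2
tool_pos: [571.2, 264.9, 35.8]
tool_rot: [0.785, 0.619, -0.0, -0.001]
force: [-0.7, 1.6, -1.5]
grip_width: 34.8
```

>>> drive_tool --rows '[[1, [0, 0, -0.004], [0, 0, 0]], [1, [0, 0, -0.007], [0, 0, 0]], [1, [0, 0, -0.007], [0, 0, 0]]]'

```text
time_s: 10.58
tool_pos: [571.3, 265.0, 34.6]
tool_rot: [0.785, 0.619, -0.0, -0.001]
force: [-1.1, -0.2, 3.5]
grip_width: 34.7
```

Contact confirmed (+3.5 N). Opening, then rising straight up.

>>> drive_tool --rows '[[0, [0, 0, 0], [0, 0, 0]], [-0.2, [0, 0, 0], [0, 0, 0]], [-0.5, [0, 0, 0], [0, 0, 0]], [-1, [0, 0, 0], [0, 0, 0]], [-1, [0, 0, 0], [0, 0, 0]], [-1, [0, 0, 0], [0, 0, 0]], [-1, [0, 0, 0], [0, 0, 0]]]'

```text
time_s: 11.45
tool_pos: [571.3, 265.0, 34.7]
tool_rot: [0.785, 0.619, -0.0, -0.001]
force: [0.6, -0.2, -0.6]
grip_width: 85.7
```

>>> drive_tool --rows '[[-1, [0, 0, 0.05], [0, 0, 0]], [-1, [0, 0, 0.15], [0, 0, 0]], [-1, [0, 0, 0.35], [0, 0, 0]], [-1, [0, 0, 0.6], [0, 0, 0]], [-1, [0, 0, 0.6], [0, 0, 0]], [-1, [0, 0, 0.6], [0, 0, 0]]]'

```text
time_s: 12.2
tool_pos: [571.1, 264.9, 185.6]
tool_rot: [0.785, 0.619, 0.0, -0.0]
force: [-0.1, -0.2, -0.4]
grip_width: 85.5
```

```bash
python3 - <<'E'
from h import *
T=snap("top","t7");S=snap("side","s7");s=ctrl.get_state();print(s["time_s"],s["tool_pos"],s["force"],s["grip_width"])
f=lambda im,x,y,w:cv2.resize(im[y:y+w,x:x+w],(400,400),interpolation=cv2.INTER_CUBIC)
cv2.imwrite("pics/crop7.png",np.hstack([f(cv2.imread("pics/t7.png"),100,110,230),f(cv2.imread("pics/s7.png"),200,110,140)]))
E
```

```text
12.3 [570.06612895 264.49954077 183.44319009] [ 0.75668171  0.27056188 -0.51112496] 85.09471814550893
```

View pics/crop7.png

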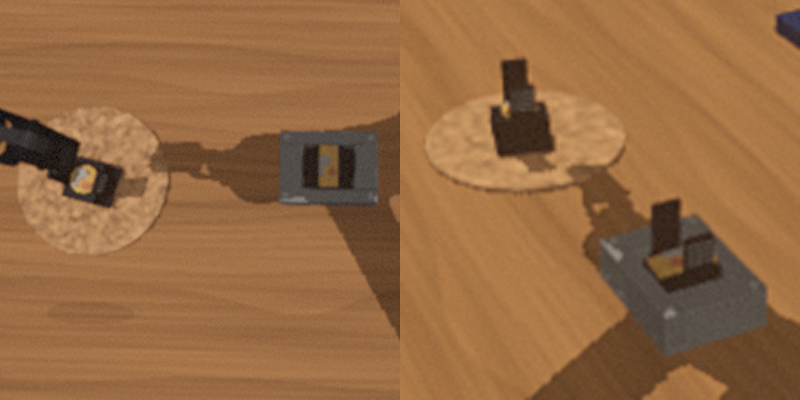

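The round carrier stands upright in the middle of the mat, at about (92,182) in the top crop. The rectangular one is still seated in its dock, and the gripper is well clear. Handing in.

```bash
python3 -c "
from rig import ctrl; print(ctrl.hand_in())"
```

```text
the job is handed in; nothing more can be done
None
```

I pinched the round carrier's two tabs, lifted it straight out of its dock and lowered it onto the cork mat. I opened the gripper only after a contact reading of +3.5 N, then raised it about 150 mm clear. The job was handed in with the clock at about 12.3 s.

- **Final pictures:** both views show the round carrier upright near the centre of the mat. The carrier with the rectangular movement is still seated in its dock and was not touched.
- **Forces:** the highest wrist reading I saw was about 12 N, while closing on the tabs. The readings come only at the end of each move, so a brief peak in between would not show.
- **One disagreement:** the gripper reported an opening of about 35 mm while holding the tabs, where I expected 41 mm. The carrier still came out freely and did not visibly slip, and contact with the mat came at the expected height. I did not find the cause of the difference.

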